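# Lay out the bench for a finger-prick test

## Task

Lay out the bench for a finger-prick test: lay the lancet carton flat on the middle of the steel instrument case, its long side along the case's long side, and set the timer, dial up, on the middle of the carton. Stand the white strip canister and the amber control bottle upright off the two ends of the capillary rest, centred on its long line and each with a finger's width (15 mm) of clear gap to the rest: the bottle at the end that faces the case, so that it is between rest and case, and the canister at the opposite end. Do not shift or upset the beaker, the dish or the tweezers, or knock over the canister or the bottle on the way, and let go of everything.

Things in the scene. Friction and masses are not known exactly. Their poses are not given: they have to be found in the camera images.
- canister_mid (a point): Taller, slim white plastic test-strip canister with a white cap, standing upright, loose, about 70 g: 78 mm high, body 38 mm in diameter, cap (top 14 mm) 40 mm in diameter. Point: on its axis, half-way up, 39 mm above its foot; z up along its axis.
- bottle_mid (a point): Short amber glass control bottle with a white cap, standing upright, loose, about 110 g: 56 mm high, 44 mm in diameter at its widest (the glass body), cap a little narrower. Point: on its axis, half-way up, 28 mm above its foot; z up along its axis.
- carton_mid (a point): Plain brown cardboard lancet carton with a pale band, lying flat, loose, about 90 g, rigid: a closed block 50 mm (x, short side) by 80 mm (y, long side) by 34 mm high. Point: its centre, 17 mm above its underside; x along the short side, y along the long side, z up.
- timer_mid (a point): Round white bench timer, a puck 52 mm in diameter and 32 mm high with a black dial with white ticks on top, lying dial up, loose, about 80 g. Point: its centre, 16 mm above its underside; z up, towards the dial (the dial stands 2 mm proud of that).
- rest: Capillary rest, fixed to the bench: a white plastic base 56 mm (x) by 90 mm (y, its long line) by 6 mm thick with two notched white combs along y, 34 mm high at most; two thin glass capillaries lie across the combs and reach 38 mm either side of the middle in x. Origin: centre of its underside, on the bench. Its ends are its faces at y = +45 mm and y = -45 mm; which of them faces the steel case differs from start to start.
- case: Closed steel instrument case, a bright metal block with a dark seam and flat top (a thin dark line runs round it near the edge), fixed to the bench: 90 mm (x) by 120 mm (y, long side) by 30 mm high. Origin: centre of its underside, on the bench; its top is 30 mm above the bench. It stands to the left or to the right of the rest.
- beaker: Small clear glass beaker, 42 mm in diameter, 50 mm high, standing loose on the bench; a bystander to leave alone. Origin: centre of its underside.
- dish: Small clear closed dish, a disc 52 mm in diameter and 14 mm high, lying loose on the bench; a bystander to leave alone. Origin: centre of its underside.
- tweezers: Dark steel tweezers, about 127 mm long (y), 12 mm wide and 7 mm high, lying loose on the bench; a bystander to leave alone. Origin: near the middle of its underside.
Things that resemble listed ones, but are neither listed nor needed, are in the scene too. What is shaped like the part that bears carton_mid but blue or pink is not meant.

How it is judged:
By the outcome, as a careful person would: the job done as asked, in the order asked, and still so for the second after the job is handed in, with the robot touching nothing.
It also fails if it takes over 99 s, if anything falls off the work surface, if the arm or the gripper's body presses on something with over 40 N, if the wrist force passes 120 N, or if a joint passes its speed limit or range.

## Robot

A 6-joint arm with a two-finger parallel gripper is mounted at the origin on the work surface. World frame = base frame: x ahead of the robot, y to its left, z up, the work surface at z = 0. Lengths are in mm, angles in rad, forces in N, time in s.
With the tool pointing down it reaches from about 350 to 875 mm from the base axis. Payload 4.2 kg.
Tool frame: the origin (TCP) lies midway between the tips of the shut fingers; the grasp point (between the pads) lies 19 mm behind it; z points along the fingers, y is the line along which they close (so a half turn about z gives the same grasp; the last joint's range is limited). The gripper opens to 85 mm and grips with 20 to 120 N. Pads are 22 mm wide; open, the fingers measure 114 mm over their backs; the gripper's body (76 mm by 85 mm) begins 54 mm behind the grasp point. The pads swing forward as they close: fully open they stand 13 mm farther back than shut.
Start: joints at [-0.977, 0.385, 0.008, 0, -1.194, -0.259], TCP at [205.377, -590.271, 231.312] pointing down, gripper open.
Joint ranges: [-3.14, 3.14], [-1.21, 2.06], [-1.07, 1.41], [-3.16, 2.05], [-2.99, -0.16], [-3.1, 3.1]. Speed limits (rad/s): [2.79, 2.79, 3.14, 3.14, 3.14, 3.14].

## Interface

Orientations are given as a unit quaternion [x, y, z, w].
In Python, from bench import read_state, get_image, job_done gives the robot as it stands.
- The arm moves only by the shell command python3 -m jog 'ROWS'. ROWS is JSON, a list of rows, each a list of 3 entries, a list of its own where there are three numbers: the shift along the world's x, y, z scaled (see below), then the turn, a rotation vector about the world's x, y, z scaled (see below), then the gripper's target within -1 to 1 (shut at 1, half-way at 0, fully open at -1). In form: [[[x, y, z], [wx, wy, wz], claw], ...]. A call has 1 to 20 rows; each row is the pose to reach, as a shift and turn from the pose commanded when the call began; what a row does not reach only later rows make up. The controller multiplies each number of a shift by 10 cm and each number of a turn by 120 degrees. A row lasts 1/10 s, in which the tool goes at most 50 mm and 8.59 degrees, less where a joint would pass 70% of its speed; a pose out of reach is approached as far as the arm can. A call with a number of a shift or a turn outside -1 to 1 is refused whole. A call with a gripper value outside its range is refused whole. The fingers move at their own pace and stop on an object; the grip force is fixed at half the most. Time passes only in rows, so rows that repeat a pose let the fingers close. It gives the time, the measured TCP pose, the force, the opening and the grip force at its end, in the units of the state.
- read_state(): the state, without advancing time (a new reading comes with each control period).
- get_image(name): name is "scene" or "top" or "wrist"; returns a dict with "frame" (480x640x3 uint8, red, green, blue), "range_z" (480x640 float32, mm along the optical axis (not along the pixel's ray), 0 where there is no reading), "fx", "fy", "cx", "cy" (pixels), "distortion" ([k1, k2, p1, p2, k3] as OpenCV has them; the pictures are not rectified), "R" (3x3) and "t" (3): a world point X has camera coordinates R X + t. Camera axes: x right, y down, z forward; pixel columns grow to the right and rows downward; lengths in mm; the calibration is good to about 2 mm. A picture is of the moment at which its call begins.
- job_done(): hands the job in; it is judged then, once.
The state is a dict: "clock": time; "joints": joint angles; "joint_vel": joint speeds; "joint_efforts": joint torques, N m; "position": TCP position; "ee_rot": TCP orientation; "contact_force": force on the tool from outside, world axes, zero at the start; "wrist_torque": the same for the moment, N m; "gripper_width": finger opening in mm; "grasp_force": force on a finger pad.
Only numpy, scipy, OpenCV 4.12 (cv2) and the standard library are available. Lean on these libraries where they do the work, as an engineer would, in place of code of your own. Each camera call takes 0.05 s, during which the arm holds its last target. There are 200 camera calls.

## Working session

There is one attempt and no reset: what is moved stays moved. The work goes in short steps, Python scripts to look and compute and a shell command to move; the robot and the scene stay as the last step left them, time stands still between calls to the robot, and variables do not carry over. Pictures are saved under pics/ and viewed, at most 14 in all, crops included, and the job is handed in when it is done.

```bash
mkdir -p pics; ls
cat > h.py <<'E'
import numpy as np, cv2
from bench import read_state, get_image
def save(n,f): cv2.imwrite('pics/'+n,cv2.cvtColor(f,cv2.COLOR_RGB2BGR))
def cam(g):
    return np.array([[g['fx'],0,g['cx']],[0,g['fy'],g['cy']],[0,0,1]]),np.array(g['distortion'],float),np.array(g['R']),np.array(g['t'])
def ray(g,uv,z):
    K,D,R,t=cam(g); p=cv2.undistortPoints(np.array(uv,float).reshape(-1,1,2),K,D).reshape(-1,2)
    d=np.c_[p,np.ones(len(p))]@R; c=-R.T@t
    return c+d*((z-c[2])/d[:,2])[:,None]
def cloud(g):
    K,D,R,t=cam(g); v,u=np.mgrid[:480,:640]
    p=cv2.undistortPoints(np.c_[u.ravel(),v.ravel()].astype(float).reshape(-1,1,2),K,D).reshape(-1,2)
    z=g['range_z'].ravel()[:,None]; X=(np.c_[p,np.ones(len(p))]*z-t)@R
    X[z[:,0]==0]=np.nan
    return X.reshape(480,640,3)
E
python3 - <<'E'
from h import *
import pickle
for n in ['top','scene']:
    g=get_image(n); save(n+'0.png',g['frame']); pickle.dump(g,open(n+'0.pkl','wb'))
    print(n,g['R'],g['t'],g['fx'])
print(read_state())
E
```

```text
pics
top [[-0.00846339 -0.99994266  0.00656035]
 [-0.98717846  0.00730923 -0.15945303]
 [ 0.15939594 -0.00782575 -0.98718372]] [ 20.53073553 511.47863139 894.33007761] 489.5371161197328
scene [[-0.82867208  0.55973065  0.00204287]
 [ 0.31131475  0.4639234  -0.82937218]
 [-0.46517277 -0.68664159 -0.55869278]] [ 425.0393389  -129.63331477 1328.56277466] 490.4704367282669
{'clock': 0.1, 'joints': array([-9.77438033e-01,  3.85464744e-01,  6.73233089e-03, -4.01499416e-04,
       -1.19399805e+00, -2.58594641e-01]), 'joint_vel': array([ 5.69662944e-04, -7.41873530e-04,  2.99879311e-03,  2.63623412e-03,
       -2.66416799e-05,  3.23130716e-04]), 'joint_efforts': array([-7.55348833e-05, -3.93319881e+01,  1.88931441e+01,  4.19788241e+00,
       -2.54277496e-03,  9.78258583e-06]), 'position': array([ 205.16835313, -589.80274434,  230.33314446]), 'ee_rot': array([-1.66528248e-01,  9.86036192e-01,  9.57749771e-04, -2.29682275e-04]), 'contact_force': array([-0.03689922,  0.58278028, -0.3726326 ]), 'wrist_torque': array([ 0.01543145,  0.01761935, -0.00886795]), 'grasp_force': 0.0, 'gripper_width': 85.36365086008175}
```

View pics/top0.png

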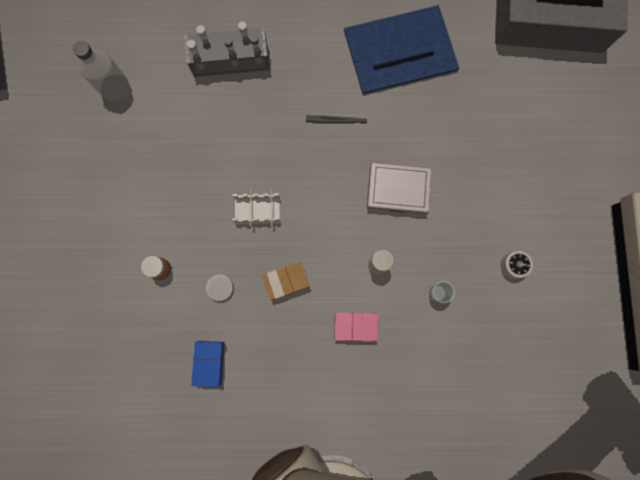

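View pics/scene0.png

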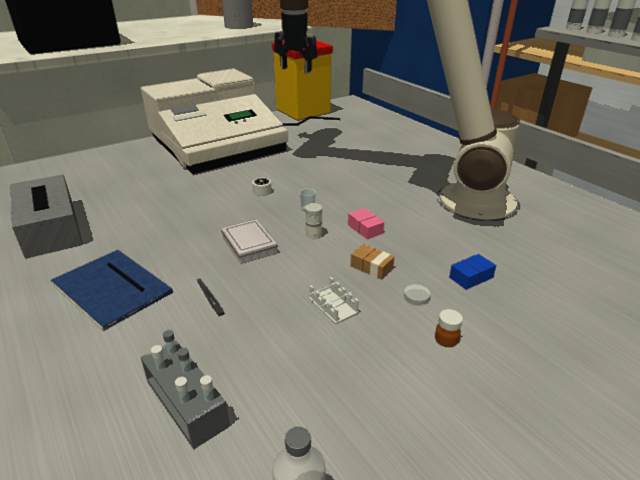

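The top view shows the brown carton with a band at (286,282), with blue (207,364) and pink (356,327) lookalikes. The timer is at (519,264), canister (382,262), amber bottle (156,267), rest (257,211), case (400,188), beaker (443,293), dish (220,288) and tweezers (336,120). The only thing resembling the canister, bottle or timer is the tall flask at (95,65), with the vials in the grey rack at (228,50). Next I'll measure the positions.

Run:
```python
from h import *
import pickle
g=pickle.load(open('top0.pkl','rb')); X=cloud(g); f=g['frame']
hsv=cv2.cvtColor(f,cv2.COLOR_RGB2HSV)
bg=X[330:360,250:320].reshape(-1,3); print('bench z',np.nanmedian(bg[:,2]),np.nanstd(bg[:,2]))
m=(np.nan_to_num(X[...,2])>5).astype(np.uint8); m[430:]=0
n,l,s,c=cv2.connectedComponentsWithStats(m)
for i in range(1,n):
    if s[i,4]>60 and s[i,4]<6000:
        P=X[l==i]; zt=np.nanpercentile(P[:,2],90); Q=P[P[:,2]>zt-4]
        r=cv2.minAreaRect(Q[:,:2].astype(np.float32))
        print(np.round(c[i]),s[i,4],'ztop %.1f'%zt,np.round(r[0],1),np.round(r[1],1),round(r[2],1))
cv2.imwrite('pics/crop.png',cv2.cvtColor(cv2.resize(np.vstack([np.hstack([f[y-32:y+33,x-40:x+40] for x,y in r]) for r in [[(286,282),(519,264),(382,262)],[(156,267),(257,211),(400,188)]]]),None,fx=3,fy=3,interpolation=cv2.INTER_CUBIC),cv2.COLOR_RGB2BGR))
```

```text
bench z -0.5076149016845872 1.7108851180079188
[226.  51.] 3472 ztop 89.3 [899.8 199.2] [ 47.4 134.5] 5.6
[101.  72.] 1879 ztop 146.9 [839.1 438.1] [28.2 28.4] 1.3
[ 1. 74.] 117 ztop 17.0 [856.4 665.1] [44.6  3.2] 9.0
[329. 118.] 200 ztop 8.1 [765.8  -9.2] [99.3 14.5] 87.3
[399. 188.] 2869 ztop 31.5 [ 613.6 -143. ] [118.9  89.9] 84.2
[256. 208.] 1006 ztop 31.1 [576.5 139.7] [70.1 89.5] 0.5
[629. 270.] 3445 ztop 68.5 [ 507.8 -569.6] [ 15.8 165.3] 84.6
[380. 261.] 455 ztop 79.2 [464.1 -98.8] [38.5 37.8] 43.2
[517. 264.] 678 ztop 34.0 [ 460.2 -366.9] [50.4 48.3] 89.0
[156. 267.] 564 ztop 57.3 [458.5 327.1] [38.7 38.1] 66.1
[285. 281.] 1143 ztop 35.7 [431.6  81.1] [50.5 79.8] 19.0
[219. 287.] 569 ztop 15.6 [420.6 210.3] [49.8 49.9] 44.8
[443. 291.] 335 ztop 50.1 [ 407.1 -214.1] [41.2 39.2] 89.8
[356. 326.] 1174 ztop 35.7 [344.1 -52.1] [79.  49.8] 89.1
[208. 363.] 1347 ztop 35.6 [279.6 225.7] [50.5 79.6] 87.1
```

View pics/crop.png

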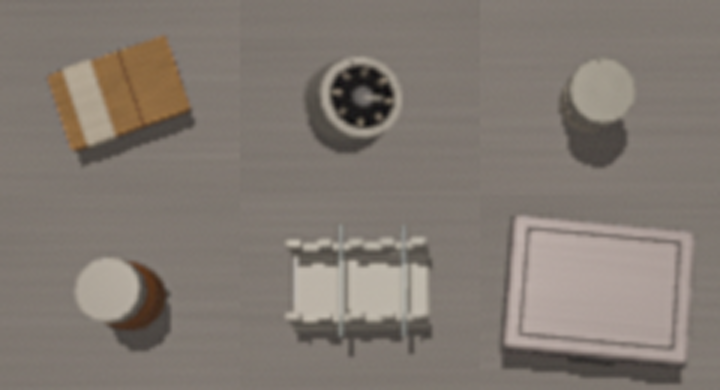

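The crop confirms the brown carton with its pale band, the timer with a dial, the white canister, the amber bottle, and the rest and case. Next I'll refine the poses, and check them against the scene camera.

Run:
```python
from h import *
import pickle
for nm in ['top','scene']:
    g=pickle.load(open(nm+'0.pkl','rb')); X=cloud(g); f=g['frame']
    def near(c,r,z0,z1):
        d=np.hypot(X[...,0]-c[0],X[...,1]-c[1]); return X[(d<r)&(X[...,2]>z0)&(X[...,2]<z1)]
    for n,c,r,z0,z1 in [('case',(613.6,-143),90,26,40),('rest all',(576,139),65,4,40),('rest base',(576,139),65,3.5,9),('comb',(576,139),65,20,40),('can',(464,-99),35,72,90),('timer',(460,-367),40,28,40),('bottle',(458,327),40,50,65),('carton',(432,81),55,30,40),('beaker',(407,-214),40,40,60),('dish',(420,210),40,9,20)]:
        P=near(c,r,z0,z1)
        if len(P)<15: print(nm,n,'few');continue
        q=cv2.minAreaRect(P[:,:2].astype(np.float32)); print(nm,n,len(P),np.round(q[0],1),np.round(q[1],1),round(q[2],1),'z',np.round(np.median(P[:,2]),1))
g=pickle.load(open('top0.pkl','rb')); f=g['frame'].astype(int)
m=np.zeros((480,640),np.uint8); s=f[185:240,225:290]; m[185:240,225:290]=(s.min(2)>150)
ys,xs=np.nonzero(m); print('px',xs.min(),xs.max(),ys.min(),ys.max())
# capillary-free base columns
for row in range(200,226,4): 
    x=np.nonzero(m[row])[0]
    if len(x): print(row,x.min(),x.max(),ray(g,[[x.min()-.5,row],[x.max()+.5,row]],6)[:,:2].round(1).tolist())
```

```text
top case 2628 [ 612.7 -143. ] [120.  92.] 83.5 z 29.5
top rest all 1197 [574.7 137.9] [ 87.7 112.7] 26.9 z 7.3
top rest base 806 [573.2 129.7] [110.9 107.9] 44.1 z 5.7
top comb 341 [574.8 139.8] [73.4 89.6] 0.3 z 27.2
top can 368 [464.2 -98.7] [38.1 38.7] 26.4 z 77.3
top timer 558 [ 459.9 -366.6] [50.3 49.9] 66.3 z 31.9
top bottle 372 [458.4 327.1] [37.7 39.6] 1.5 z 55.5
top carton 1094 [431.5  81.1] [50.5 80. ] 19.0 z 33.6
top beaker 153 [ 407.1 -214.1] [41.2 39.2] 89.8 z 48.6
top dish 560 [420.6 210.3] [49.8 49.9] 44.8 z 13.3
scene case 1138 [ 615.3 -143.5] [124.8  90.7] 83.8 z 29.9
scene rest all 1210 [576.4 139.6] [74.8 94.1] 0.9 z 13.2
scene rest base 546 [578.7 139.6] [54.7 93.8] 2.0 z 5.8
scene comb 456 [576.7 139. ] [74.8 91.6] 0.4 z 27.0
scene can 145 [465.6 -98.8] [40.5 37.2] 57.2 z 77.2
scene timer 141 [ 462.4 -363.3] [49.2 49. ] 49.5 z 32.4
scene bottle 318 [459.2 328.7] [40.1 38.9] 26.3 z 55.6
scene carton 552 [431.9  81.1] [54.8 80.8] 18.5 z 33.6
scene beaker 124 [ 408.  -215.4] [43.5 40.1] 36.9 z 45.9
scene dish 387 [422.2 211. ] [52.7 52.2] 9.9 z 13.7
px 233 278 193 220
204 235 278 [[586.7, 184.1], [586.1, 96.1]]
208 235 278 [[578.5, 184.0], [577.9, 96.1]]
212 235 278 [[570.3, 183.8], [569.7, 96.0]]
216 235 278 [[562.2, 183.7], [561.6, 96.0]]
220 238 262 [[554.0, 177.6], [553.7, 127.8]]
```

```bash
j="python3 -m jog"
$j '[[[0.5,0.5,0],[0,0,0],-1],[[1,1,0],[0,0,0],-1],[[1,1,0],[0,0,0],-1]]'
$j '[[[0.5,0.5,0],[0,0,0],-1],[[1,1,0],[0,0,0],-1],[[1,1,0],[0,0,0],-1]]' >/dev/null
$j '[[[0.13,0.5,0],[0,0,0.07],-1],[[0.26,1,0],[0,0,0.14],-1],[[0.26,1,0],[0,0,0.15],-1]]' >/dev/null
$j '[[[0,0.3,0],[0,0,0.07],-1],[[0,0.6,0],[0,0,0.14],-1],[[0,1,0],[0,0,0.21],-1],[[0,1,0],[0,0,0.2],-1]]'
$j '[[[0,0.3,0],[0,0,0.07],-1],[[0,0.6,0],[0,0,0.14],-1],[[0,1,0],[0,0,0.2],-1],[[0,1,0],[0,0,0.2],-1]]'
$j '[[[0,0.3,0],[0,0,0.07],-1],[[0,0.6,0],[0,0,0.14],-1],[[0,1,0],[0,0,0.2],-1],[[0,1,0],[0,0,0.2],-1]]'
$j '[[[0,0.4,0],[0,0,0],-1],[[0,0.71,0],[0,0,0],-1],[[0,0.71,0],[0,0,0],-1],[[0,0.71,0],[0,0,0],-1]]'
python3 -c "
from h import *
s=read_state();print(s['clock'],s['position'],s['ee_rot'],s['joints'])
g=get_image('wrist');save('w1.png',g['frame']);X=cloud(g)
P=X[(X[...,2]>30)&(X[...,2]<40)&(np.hypot(X[...,0]-431,X[...,1]-81)<55)]
print(cv2.minAreaRect(P[:,:2].astype(np.float32)))"
```

```text
clock: 0.4
position: [306.2, -488.6, 230.7]
ee_rot: [-0.166, 0.986, 0.001, -0.0]
contact_force: [0.8, -0.5, 0.0]
gripper_width: 85.1
grasp_force: 0.0
clock: 1.4
position: [430.9, -187.7, 231.3]
ee_rot: [-0.511, 0.86, 0.0, 0.0]
contact_force: [0.8, -0.6, -0.0]
gripper_width: 85.5
grasp_force: 0.0
clock: 1.8
position: [431.4, -88.1, 231.3]
ee_rot: [-0.678, 0.735, 0.0, 0.0]
contact_force: [0.2, 0.2, -0.2]
gripper_width: 85.2
grasp_force: 0.0
clock: 2.2
position: [431.9, 11.7, 231.3]
ee_rot: [0.816, -0.578, 0.0, -0.0]
contact_force: [0.2, -0.3, 0.2]
gripper_width: 85.3
grasp_force: 0.0
clock: 2.6
position: [431.5, 80.0, 231.0]
ee_rot: [0.815, -0.58, -0.0, 0.001]
contact_force: [-0.1, 0.2, -0.1]
gripper_width: 85.2
grasp_force: 0.0
2.6 [431.50434229  80.04886132 231.0114538 ] [ 8.14628329e-01 -5.79983086e-01 -1.54419318e-04  5.30477084e-04] [ 5.56203966e-01  6.26849561e-02 -4.19777256e-01  1.40098022e-04
 -1.08943211e+00 -2.22888645e-01]
((430.30029296875, 82.57554626464844), (50.4404296875, 79.95745849609375), 19.112173080444336)
```

```bash
j="python3 -m jog"
$j '[[[0,0.015,-0.4],[0,0,0],-1],[[0,0.015,-0.8],[0,0,0],-1],[[0,0.015,-1],[0,0,0],-1]]'
$j '[[[0,0,-0.3],[0,0,0],-1],[[0,0,-0.6],[0,0,0],-1],[[0,0,-0.9],[0,0,0],-1],[[0,0,-1],[0,0,0],-1]]'
$j '[[[0,0,-0.15],[0,0,0],-1],[[0,0,-0.26],[0,0,0],-1],[[0,0,-0.26],[0,0,0],-1],[[0,0,-0.26],[0,0,0],-1]]'
$j '[[[0,0,0],[0,0,0],0],[[0,0,0],[0,0,0],0.3],[[0,0,0],[0,0,0],1],[[0,0,0],[0,0,0],1],[[0,0,0],[0,0,0],1],[[0,0,0],[0,0,0],1],[[0,0,0],[0,0,0],1],[[0,0,0],[0,0,0],1],[[0,0,0],[0,0,0],1]]'
```

```text
clock: 2.95
position: [429.6, 79.8, 128.5]
ee_rot: [0.814, -0.581, -0.001, 0.002]
contact_force: [-0.1, -0.2, 0.2]
gripper_width: 85.6
grasp_force: 0.0
clock: 3.35
position: [429.9, 79.9, 29.0]
ee_rot: [0.814, -0.581, -0.001, 0.003]
contact_force: [-0.2, -1.1, 0.4]
gripper_width: 85.5
grasp_force: 0.0
clock: 3.75
position: [432.0, 81.9, 5.9]
ee_rot: [0.815, -0.58, 0.0, -0.0]
contact_force: [-0.4, 0.2, -0.2]
gripper_width: 85.2
grasp_force: 0.0
clock: 4.65
position: [432.0, 82.5, 6.3]
ee_rot: [0.815, -0.579, 0.0, -0.001]
contact_force: [-0.0, 0.0, 4.4]
gripper_width: 49.0
grasp_force: 62.8
```

```bash
j="python3 -m jog"
$j '[[[0,0,0.2],[0,0,0],1],[[0,0,0.5],[0,0,0],1],[[0,0,0.8],[0,0,0],1],[[0,0,1],[0,0,0],1],[[0,0,1],[0,0,0],1]]'
$j '[[[0.3,-0.2,0.3],[0,0,-0.05],1],[[0.6,-0.5,0.3],[0,0,-0.1],1],[[0.9,-0.8,0.3],[0,0,-0.1],1],[[0.9,-1,0.3],[0,0,-0.1],1]]' 
$j '[[[0.3,-0.3,0],[0,0,-0.05],1],[[0.6,-0.6,0],[0,0,-0.11],1],[[0.91,-0.9,0],[0,0,-0.11],1],[[0.91,-1,0],[0,0,-0.11],1]]' 
$j '[[[0,-0.15,0],[0,0,0],1],[[0,-0.25,0],[0,0,0],1],[[0,-0.25,0],[0,0,0],1],[[0,-0.25,0],[0,0,0],1],[[0,-0.25,0],[0,0,0],1]]' 
python3 -c "
from h import *
g=get_image('top');save('t2.png',g['frame'][120:300,300:500]);X=cloud(g)
h=cv2.cvtColor(g['frame'],cv2.COLOR_RGB2HSV);m=(h[...,1]>120)&(h[...,0]<25)
s=read_state();print(s['position'],s['ee_rot'])
P=X[m&(np.hypot(X[...,0]-613,X[...,1]+143)<90)];print(len(P),np.nanpercentile(P,[2,50,98],axis=0))
g=get_image('wrist');save('w2.png',g['frame'])"
```

```text
clock: 5.15
position: [433.1, 83.2, 108.3]
ee_rot: [0.815, -0.579, 0.002, -0.003]
contact_force: [1.3, 0.2, -0.5]
gripper_width: 48.8
grasp_force: 62.4
clock: 5.55
position: [524.1, -19.2, 134.3]
ee_rot: [0.75, -0.662, 0.0, -0.0]
contact_force: [-1.0, -0.1, -0.4]
gripper_width: 49.0
grasp_force: 62.6
clock: 5.95
position: [614.7, -120.3, 133.1]
ee_rot: [-0.668, 0.744, -0.0, -0.0]
contact_force: [-1.0, -0.1, -1.1]
gripper_width: 49.1
grasp_force: 62.6
clock: 6.45
position: [612.2, -142.0, 135.7]
ee_rot: [-0.669, 0.743, -0.0, 0.0]
contact_force: [0.1, 0.5, 0.3]
gripper_width: 49.1
grasp_force: 62.6
[ 612.2498652  -141.96115241  135.66570802] [-6.69427498e-01  7.42877365e-01 -8.23094978e-05  1.96422795e-04]
325 [[ 583.88069857 -179.05304836  141.83434441]
 [ 600.34777474 -111.12678408  162.50011773]
 [ 636.27532401 -101.92170486  165.60952398]]
```

View pics/w2.png

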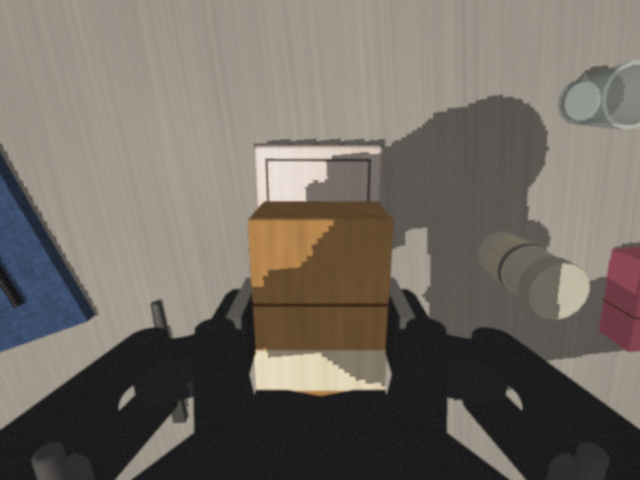

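The wrist picture shows the carton held square, at columns 250–390 and centred on about 320. The case is beneath it with edges at columns 255 and 385, so the two are parallel. Now I'll check the long-axis offset numerically.

```bash
python3 -c "
from h import *
g=get_image('wrist');X=cloud(g)
h=cv2.cvtColor(g['frame'],cv2.COLOR_RGB2HSV)
p=np.array([612.25,-141.96]);a=np.radians(84.05);L=np.array([np.cos(a),np.sin(a)]);S=np.array([np.sin(a),-np.cos(a)])
d=X[...,:2]-p;l=d@L;s=d@S;z=X[...,2]
m=(h[...,1]>90)&(h[...,0]<25)&(z>120)&(abs(s)<32)&(abs(l)<60)
print('carton l,s,z',[np.percentile(q[m],[0.5,2,50,98,99.5]).round(1) for q in (l,s,z)])
m=(z>26)&(z<36)&(abs(l)<75)&(abs(s)<60)
print('case',[np.percentile(q[m],[0.5,2,50,98,99.5]).round(1) for q in (l,s,z)])
Q=cv2.minAreaRect(X[m&(l<-45)][:,:2].astype(np.float32));print(Q)
for n in ['top']:
  g=get_image(n);X=cloud(g);h=cv2.cvtColor(g['frame'],cv2.COLOR_RGB2HSV)
  d=X[...,:2]-p;l=d@L;s=d@S;z=X[...,2];m=(z>160)&(z<170)&(h[...,1]>50)&(abs(s)<32)&(abs(l)<60)
  print('carton top',[np.percentile(q[m],[0.5,2,50,98,99.5]).round(1) for q in (l,s,z)])
"
```

```text
carton l,s,z [array([-39.8, -39.7, -19. ,  10.3,  29.9]), array([-25.2, -24.5,  -0.8,  22.8,  23.6]), array([133.6, 138.7, 162.3, 163.6, 164.2])]
case [array([-59.7, -59.1, -40.8, -21.5, -20.6]), array([-43. , -41.5,   0.8,  43.5,  44.9]), array([26.4, 27.1, 29. , 30.5, 30.8])]
((607.7490844726562, -194.337158203125), (14.458944320678711, 89.20132446289062), 84.06970977783203)
carton top [array([-40.2, -39.8,  27. ,  38.9,  39.1]), array([-25.1, -24.7,  -9.7,  22.5,  23.8]), array([160.1, 160.2, 162.7, 165.4, 166.9])]
```

```bash
j="python3 -m jog"
$j '[[[0.015,-0.01,-0.3],[0,0,0],1],[[0.015,-0.01,-0.6],[0,0,0],1],[[0.015,-0.01,-0.8],[0,0,0],1],[[0.015,-0.01,-0.9],[0,0,0],1],[[0.015,-0.01,-0.95],[0,0,0],1],[[0.015,-0.01,-0.985],[0,0,0],1],[[0.015,-0.01,-0.985],[0,0,0],1],[[0.015,-0.01,-0.985],[0,0,0],1]]'
$j '[[[0,0,-0.005],[0,0,0],1],[[0,0,-0.005],[0,0,0],1],[[0,0,-0.005],[0,0,0],1],[[0,0,-0.005],[0,0,0],0.2],[[0,0,-0.005],[0,0,0],-0.2],[[0,0,-0.005],[0,0,0],-1],[[0,0,-0.005],[0,0,0],-1],[[0,0,-0.005],[0,0,0],-1],[[0,0,-0.005],[0,0,0],-1]]'
```

```text
clock: 7.45
position: [614.6, -143.8, 37.9]
ee_rot: [-0.669, 0.743, -0.001, 0.001]
contact_force: [0.2, 1.0, -1.4]
gripper_width: 49.2
grasp_force: 62.7
clock: 8.35
position: [613.9, -143.8, 36.4]
ee_rot: [-0.669, 0.743, -0.0, 0.0]
contact_force: [0.1, 1.5, 0.3]
gripper_width: 84.9
grasp_force: 0.0
```

```bash
j="python3 -m jog"
$j '[[[0,0,0.2],[0,0,0],-1],[[0,0,0.5],[0,0,0],-1],[[0,0,1],[0,0,0],-1],[[0,0,1],[0,0,0],-1]]'
$j '[[[-0.3,-0.4,0.5],[0,0,0],-1],[[-0.7,-0.9,0.5],[0,0,0],-1],[[-0.77,-1,0.5],[0,0,0],-1]]' 
$j '[[[-0.3,-0.4,0],[0,0,0],-1],[[-0.7,-0.9,0],[0,0,0],-1],[[-0.76,-1,0],[0,0,0],-1]]' 
$j '[[[0,-0.22,0],[0,0,0],-1],[[0,-0.22,0],[0,0,0],-1],[[0,-0.22,0],[0,0,0],-1],[[0,-0.22,0],[0,0,0],-1]]' 
python3 -c "
from h import *
s=read_state();print(s['position'],s['ee_rot'])
for n in ['wrist','top']:
  g=get_image(n);X=cloud(g);save(n+'3.png',g['frame'])
  for nm,c,r,z0,z1 in [('timer',(460,-366),40,28,40),('carton',(613,-143),52,58,70),('case',(613,-143),90,26,36)]:
    P=X[(X[...,2]>z0)&(X[...,2]<z1)&(np.hypot(X[...,0]-c[0],X[...,1]-c[1])<r)]
    if len(P)>20: print(n,nm,cv2.minAreaRect(P[:,:2].astype(np.float32)),np.median(P[:,2]))
"
```

```text
clock: 8.75
position: [618.6, -144.5, 144.3]
ee_rot: [-0.67, 0.743, -0.006, 0.005]
contact_force: [0.4, 0.4, -0.0]
gripper_width: 85.2
grasp_force: 0.0
clock: 9.05
position: [536.5, -244.8, 188.1]
ee_rot: [-0.669, 0.743, -0.001, 0.001]
contact_force: [0.2, 0.1, -0.4]
gripper_width: 85.1
grasp_force: 0.0
clock: 9.35
position: [458.4, -345.9, 186.6]
ee_rot: [-0.668, 0.744, -0.0, 0.0]
contact_force: [0.5, 0.4, -0.3]
gripper_width: 85.2
grasp_force: 0.0
clock: 9.75
position: [461.0, -365.1, 186.2]
ee_rot: [-0.669, 0.743, 0.0, 0.0]
contact_force: [-0.5, 0.5, 0.1]
gripper_width: 85.7
grasp_force: 0.0
[ 461.04770898 -365.11332527  186.19153479] [-6.69271367e-01  7.43018048e-01  1.27533353e-04  4.43417143e-05]
wrist timer ((458.5425109863281, -365.3598937988281), (50.624977111816406, 50.9068717956543), 87.86854553222656) 31.541473085855795
wrist case ((579.8543090820312, -184.50225830078125), (29.881595611572266, 33.149986267089844), 84.22718811035156) 28.854304873090285
top carton ((613.4757080078125, -144.44776916503906), (79.93441009521484, 51.755455017089844), 83.97972106933594) 63.524900357983554
top case ((612.8916015625, -142.72360229492188), (120.73751068115234, 92.40229034423828), 83.58724212646484) 29.39511661146102
```

View pics/top3.png

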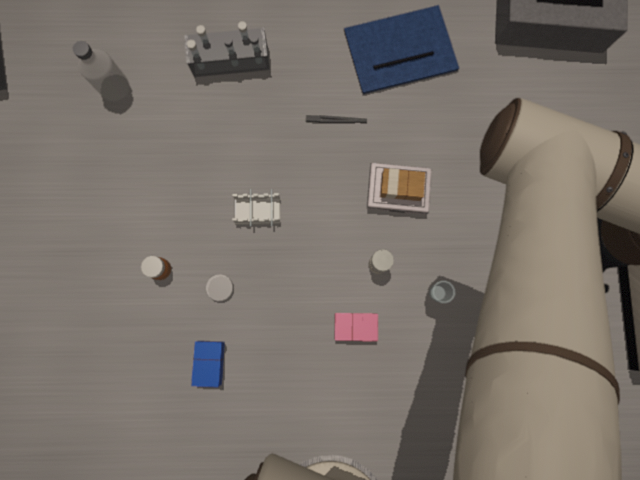

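The top view shows the carton lying on the case at (403,184), parallel to it and within about 1.5 mm of its middle. Everything else is undisturbed. Next I'll grasp the timer.

```bash
j="python3 -m jog"
$j '[[[-0.01,-0.01,-0.4],[0,0,0],-1],[[-0.01,-0.01,-0.8],[0,0,0],-1],[[-0.01,-0.01,-1],[0,0,0],-1],[[-0.01,-0.01,-1],[0,0,0],-1]]'
$j '[[[0,0,-0.3],[0,0,0],-1],[[0,0,-0.6],[0,0,0],-1],[[0,0,-0.75],[0,0,0],-1],[[0,0,-0.82],[0,0,0],-1],[[0,0,-0.82],[0,0,0],-1],[[0,0,-0.82],[0,0,0],-1]]'
$j '[[[0,0,0],[0,0,0],0],[[0,0,0],[0,0,0],0.3],[[0,0,0],[0,0,0],1],[[0,0,0],[0,0,0],1],[[0,0,0],[0,0,0],1],[[0,0,0],[0,0,0],1],[[0,0,0],[0,0,0],1],[[0,0,0],[0,0,0],1],[[0,0,0],[0,0,0],1]]'
$j '[[[0,0,0.2],[0,0,0],1],[[0,0,0.5],[0,0,0],1],[[0,0,0.8],[0,0,0],1],[[0,0,1],[0,0,0],1],[[0,0,1],[0,0,0],1],[[0,0,1],[0,0,0],1]]'
```

```text
clock: 10.25
position: [458.1, -365.0, 83.0]
ee_rot: [-0.669, 0.743, 0.004, -0.001]
contact_force: [-0.1, 0.6, -0.2]
gripper_width: 85.3
grasp_force: 0.0
clock: 10.85
position: [461.1, -367.2, 5.8]
ee_rot: [-0.669, 0.743, -0.001, 0.0]
contact_force: [-0.2, 0.1, -0.1]
gripper_width: 85.3
grasp_force: 0.0
clock: 11.75
position: [460.7, -367.2, 5.7]
ee_rot: [-0.669, 0.743, -0.001, 0.0]
contact_force: [-0.1, 0.7, 5.7]
gripper_width: 50.1
grasp_force: 62.8
clock: 12.35
position: [459.4, -366.4, 103.8]
ee_rot: [-0.669, 0.743, 0.0, 0.0]
contact_force: [-0.8, 0.6, -1.8]
gripper_width: 50.3
grasp_force: 62.5
```

```bash
j="python3 -m jog"
$j '[[[0.1,0.1,0.5],[0,0,0],1],[[0.4,0.5,0.5],[0,0,0],1],[[0.77,0.9,0.5],[0,0,0],1],[[0.77,1,0.5],[0,0,0],1]]' >/dev/null
$j '[[[0.3,0.4,0],[0,0,0],1],[[0.6,0.8,0],[0,0,0],1],[[0.76,1,0],[0,0,0],1]]' >/dev/null
$j '[[[0,0.2,0],[0,0,0],1],[[0,0.23,0],[0,0,0],1],[[0,0.23,0],[0,0,0],1],[[0,0.23,0],[0,0,0],1],[[0,0.23,0],[0,0,0],1],[[0,0.23,0],[0,0,0],1]]' 
python3 -c "
from h import *
g=get_image('wrist');X=cloud(g);save('w4.png',g['frame'])
s=read_state();p=s['position'];print(p)
a=np.radians(84.05);L=np.array([np.cos(a),np.sin(a)]);S=np.array([np.sin(a),-np.cos(a)])
d=X[...,:2]-p[:2];l=d@L;q=d@S;z=X[...,2]
for n,m in [('timer',(z>174)&(z<192)&(abs(l)<40)&(abs(q)<29)),('carton',(z>60)&(z<67)&(abs(l)<60)&(abs(q)<40)),('case',(z>26)&(z<34)&(abs(l)<75)&(abs(q)<60))]:
  print(n,m.sum(),[np.percentile(v[m],[0.5,2,50,98,99.5]).round(1) for v in (l,q,z)]) if m.sum()>9 else print(n,0)
"
```

```text
clock: 13.65
position: [612.6, -144.7, 154.2]
ee_rot: [-0.669, 0.744, 0.0, -0.0]
contact_force: [0.9, 1.1, -1.3]
gripper_width: 50.2
grasp_force: 63.0
[ 612.65117523 -144.54993499  154.30984712]
timer 14745 [array([-24.1, -23.1,  -2.2,  23. ,  25.1]), array([-27.8, -26.1,  -0.9,  24.4,  27.8]), array([174.5, 176.1, 180.1, 189.3, 191.3])]
carton 4504 [array([-38.4, -37.8, -18.1,   4.4,   6.8]), array([-24.7, -23.9,   0.4,  23.9,  24.6]), array([61.4, 61.7, 63.1, 64.4, 64.8])]
case 6457 [array([-57.1, -56.4, -35.7,  29.8,  37. ]), array([-43.9, -43. ,   2. ,  43.8,  44.6]), array([26.3, 26.9, 29. , 30.6, 32.1])]
```

View pics/w4.png

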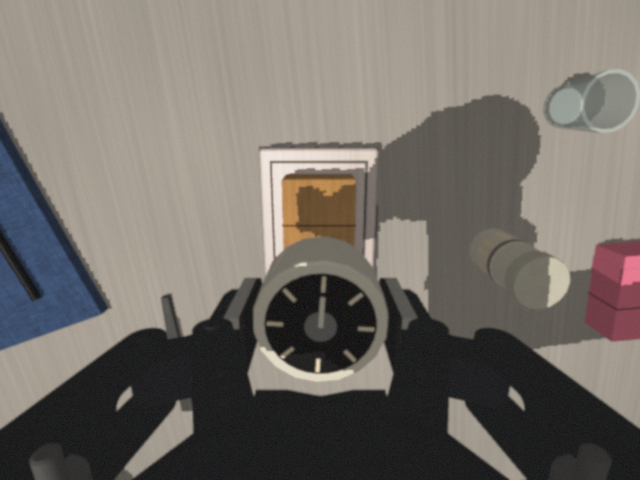

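The wrist picture shows the timer held dial up at (320,320), with the carton and case centred behind it at columns 283–357 and 262–377. It needs a shift of about 1 mm in y before lowering.

```bash
j="python3 -m jog"
$j '[[[0.005,0.01,-0.3],[0,0,0],1],[[0.005,0.01,-0.55],[0,0,0],1],[[0.005,0.01,-0.7],[0,0,0],1],[[0.005,0.01,-0.78],[0,0,0],1],[[0.005,0.01,-0.82],[0,0,0],1],[[0.005,0.01,-0.84],[0,0,0],1],[[0.005,0.01,-0.84],[0,0,0],1],[[0.005,0.01,-0.84],[0,0,0],1]]'
$j '[[[0,0,0],[0,0,0],1],[[0,0,-0.005],[0,0,0],1],[[0,0,-0.005],[0,0,0],1],[[0,0,-0.005],[0,0,0],0.2],[[0,0,-0.005],[0,0,0],-0.2],[[0,0,-0.005],[0,0,0],-1],[[0,0,-0.005],[0,0,0],-1],[[0,0,-0.005],[0,0,0],-1],[[0,0,-0.005],[0,0,0],-1]]'
$j '[[[0,0,0.2],[0,0,0],-1],[[0,0,0.5],[0,0,0],-1],[[0,0,0.8],[0,0,0],-1],[[0,0,0.9],[0,0,0],-1],[[0,0,0.9],[0,0,0],-1]]'
```

```text
clock: 14.5
position: [614.0, -142.8, 71.3]
ee_rot: [-0.669, 0.743, -0.001, 0.001]
contact_force: [0.7, 0.3, -1.1]
gripper_width: 50.3
grasp_force: 63.0
clock: 15.4
position: [613.5, -142.8, 69.9]
ee_rot: [-0.669, 0.743, -0.0, 0.0]
contact_force: [0.5, 0.8, 0.2]
gripper_width: 85.3
grasp_force: 0.0
clock: 15.9
position: [614.3, -142.8, 161.7]
ee_rot: [-0.669, 0.743, -0.001, 0.002]
contact_force: [-0.6, 0.6, -0.6]
gripper_width: 85.4
grasp_force: 0.0
```

```bash
j="python3 -m jog"
$j '[[[-0.4,0.1,0.2],[0,0,0.027],-1],[[-0.75,0.22,0.2],[0,0,0.054],-1],[[-0.75,0.22,0.2],[0,0,0.054],-1]]' >/dev/null
$j '[[[-0.4,0.1,0],[0,0,0],-1],[[-0.74,0.22,0],[0,0,0],-1],[[-0.74,0.22,0],[0,0,0],-1],[[-0.74,0.22,0],[0,0,0],-1],[[-0.74,0.22,0],[0,0,0],-1],[[-0.74,0.22,0],[0,0,0],-1]]' 
python3 -c "
from h import *
s=read_state();print(s['position'],s['ee_rot'])
for n in ['wrist','top','scene']:
  g=get_image(n);X=cloud(g);save(n+'5.png',g['frame'])
  for nm,c,r,z0,z1 in [('can',(464,-99),35,72,86),('timer',(613,-143),50,90,102),('carton',(613,-143),52,58,70),('case',(613,-143),90,26,36)]:
    P=X[(X[...,2]>z0)&(X[...,2]<z1)&(np.hypot(X[...,0]-c[0],X[...,1]-c[1])<r)]
    if len(P)>20: print(n,nm,cv2.minAreaRect(P[:,:2].astype(np.float32)),np.median(P[:,2]))
"
```

```text
clock: 16.8
position: [465.3, -98.9, 179.4]
ee_rot: [0.71, -0.704, -0.0, 0.0]
contact_force: [-0.3, -0.2, -0.6]
gripper_width: 85.1
grasp_force: 0.0
[465.32802235 -98.89893268 179.35895235] [ 7.09780072e-01 -7.04423308e-01 -1.26258124e-04  1.90276124e-04]
wrist can ((463.160888671875, -97.72865295410156), (39.154544830322266, 39.03535842895508), 7.761039733886719) 77.03289456747834
wrist timer ((612.0181274414062, -141.01629638671875), (51.414329528808594, 51.08281707763672), 16.79709815979004) 95.46676199819593
wrist carton ((612.10986328125, -143.06527709960938), (80.58059692382812, 52.35568618774414), 84.66700744628906) 63.06609362627374
wrist case ((612.9743041992188, -141.9730224609375), (120.41950225830078, 90.28948211669922), 84.03040313720703) 29.05533719503662
top can ((453.7467956542969, -95.25167846679688), (17.985660552978516, 29.429370880126953), 5.528182029724121) 77.44723989364802
top timer ((625.072998046875, -138.61758422851562), (26.002368927001953, 46.751686096191406), 7.632721900939941) 95.62899538522191
top carton ((629.6129150390625, -116.47418975830078), (20.814807891845703, 25.99183464050293), 83.38617706298828) 63.71399510237796
top case ((642.1519775390625, -133.9013671875), (98.6381607055664, 39.872859954833984), 87.84794616699219) 29.414616528896584
scene can ((465.8175354003906, -98.46478271484375), (40.02193069458008, 37.18140411376953), 57.14958953857422) 77.66012749908101
scene timer ((614.9950561523438, -141.28463745117188), (51.36907958984375, 48.57476806640625), 60.50399398803711) 96.04555485017896
scene carton ((614.9479370117188, -143.62454223632812), (82.78949737548828, 51.94013595581055), 84.14427947998047) 63.82329187824799
scene case ((616.1375122070312, -141.85556030273438), (120.66614532470703, 89.02096557617188), 84.38546752929688) 29.78398683393713
```

View pics/scene5.png

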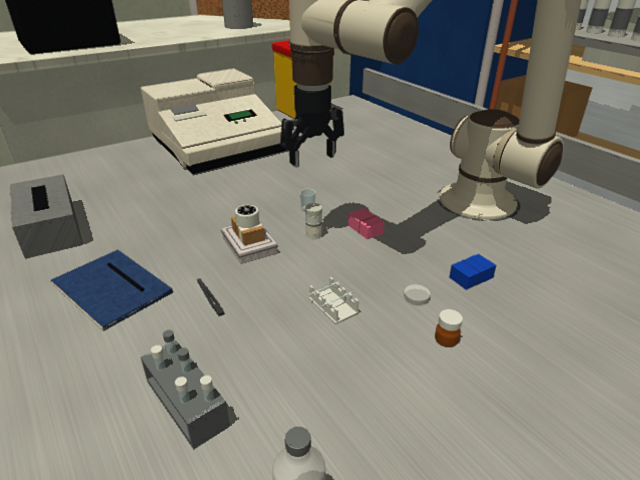

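The scene view shows the stack of timer, carton and case at (248,230), upright and centred to about 2 mm. The canister at (314,220) is still upright. Next I'll grasp the canister.

```bash
j="python3 -m jog"
$j '[[[-0.01,0.005,-0.3],[0,0,0],-1],[[-0.01,0.005,-0.6],[0,0,0],-1],[[-0.01,0.005,-0.8],[0,0,0],-1],[[-0.01,0.005,-0.8],[0,0,0],-1],[[-0.01,0.005,-0.8],[0,0,0],-1]]'
$j '[[[0,0,-0.2],[0,0,0],-1],[[0,0,-0.4],[0,0,0],-1],[[0,0,-0.6],[0,0,0],-1],[[0,0,-0.7],[0,0,0],-1],[[0,0,-0.77],[0,0,0],-1],[[0,0,-0.77],[0,0,0],-1],[[0,0,-0.77],[0,0,0],-1]]'
$j '[[[0,0,0],[0,0,0],0],[[0,0,0],[0,0,0],0.2],[[0,0,0],[0,0,0],0.4],[[0,0,0],[0,0,0],1],[[0,0,0],[0,0,0],1],[[0,0,0],[0,0,0],1],[[0,0,0],[0,0,0],1],[[0,0,0],[0,0,0],1],[[0,0,0],[0,0,0],1]]'
$j '[[[0,0,0.2],[0,0,0],1],[[0,0,0.5],[0,0,0],1],[[0,0,0.8],[0,0,0],1],[[0,0,0.8],[0,0,0],1],[[0,0,0.8],[0,0,0],1],[[0,0,0.8],[0,0,0],1]]'
```

```text
clock: 17.45
position: [464.0, -98.4, 100.1]
ee_rot: [0.71, -0.704, 0.0, 0.0]
contact_force: [0.7, -0.4, 0.6]
gripper_width: 85.2
grasp_force: 0.0
clock: 18.15
position: [464.2, -98.2, 23.6]
ee_rot: [0.71, -0.704, 0.001, -0.001]
contact_force: [0.1, -0.3, 0.2]
gripper_width: 85.7
grasp_force: 0.0
clock: 19.05
position: [463.6, -98.3, 23.3]
ee_rot: [0.71, -0.704, 0.0, -0.0]
contact_force: [-1.0, -0.3, 4.8]
gripper_width: 36.1
grasp_force: 55.3
clock: 19.65
position: [462.3, -98.3, 101.7]
ee_rot: [0.71, -0.704, -0.001, 0.001]
contact_force: [-0.0, -1.2, -0.7]
gripper_width: 35.9
grasp_force: 55.7
```

```bash
j="python3 -m jog"
$j '[[[0,0.2,0.1],[0,0,0],1],[[0,0.5,0.1],[0,0,0],1],[[0,0.8,0.1],[0,0,0],1],[[0,1,0.1],[0,0,0],1]]' >/dev/null
$j '[[[0.1,0.35,0],[0,0,0],1],[[0.2,0.7,0],[0,0,0],1],[[0.3,1,0],[0,0,0],1]]' >/dev/null
$j '[[[0.2,0.35,0],[0,0,0],1],[[0.4,0.7,0],[0,0,0],1],[[0.6,1,0],[0,0,0],1]]' >/dev/null
$j '[[[0.2,0.1,0],[0,0,0],1],[[0.23,0.17,0],[0,0,0],1],[[0.23,0.18,0],[0,0,0],1],[[0.23,0.18,0],[0,0,0],1],[[0.23,0.18,0],[0,0,0],1],[[0.23,0.18,0],[0,0,0],1],[[0.23,0.18,0],[0,0,0],1]]'
cat > see.py <<'E'
from h import *
import sys
s=read_state();print(s['position'])
g=get_image('wrist');X=cloud(g);save(sys.argv[1],g['frame']);z=X[...,2]
def rep(n,c,r,z0,z1):
    P=X[(z>z0)&(z<z1)&(np.hypot(X[...,0]-c[0],X[...,1]-c[1])<r)]
    print(n,len(P),[np.percentile(P[:,k],[0.5,2,50,98,99.5]).round(1).tolist() for k in range(3)])
    if len(P)>9: print(cv2.minAreaRect(P[:,:2].astype(np.float32)))
rep('rest',(576,140),62,4,40); rep('comb',(576,140),62,24,40); rep('base',(576,140),40,4,9)
rep('held',s['position'][:2],25,s['position'][2]+float(sys.argv[2]),s['position'][2]+float(sys.argv[3]))
E
python3 see.py w6.png 45 62
```

```text
clock: 21.35
position: [576.1, 219.3, 113.2]
ee_rot: [0.71, -0.704, -0.0, -0.0]
contact_force: [-0.1, 1.2, -0.3]
gripper_width: 36.3
grasp_force: 55.7
[576.11327572 219.28935174 113.21669509]
rest 11633 [[541.0, 549.0, 574.5, 600.7, 608.8], [96.8, 98.0, 138.3, 184.1, 185.8], [4.0, 4.1, 5.6, 33.5, 34.1]]
((574.707763671875, 141.21316528320312), (75.02425384521484, 90.21785736083984), 0.8646399974822998)
comb 2754 [[538.6, 540.9, 574.8, 608.9, 611.2], [97.0, 98.2, 136.8, 183.9, 185.7], [24.1, 24.3, 27.3, 34.1, 34.6]]
((574.9660034179688, 141.25271606445312), (75.02631378173828, 89.7364273071289), 0.3809497058391571)
base 6342 [[553.0, 553.7, 574.8, 595.8, 596.5], [101.1, 102.9, 138.4, 176.8, 178.9], [4.0, 4.1, 5.1, 6.6, 7.9]]
((574.7555541992188, 139.94509887695312), (43.95949935913086, 79.63232421875), 0.4236980676651001)
held 10302 [[554.2, 556.2, 575.6, 596.3, 598.3], [200.0, 200.4, 211.2, 226.0, 227.1], [158.5, 159.3, 166.7, 168.3, 169.9]]
((575.4275512695312, 214.05413818359375), (45.23106384277344, 29.09347915649414), 8.227954864501953)
```

View pics/w6.png

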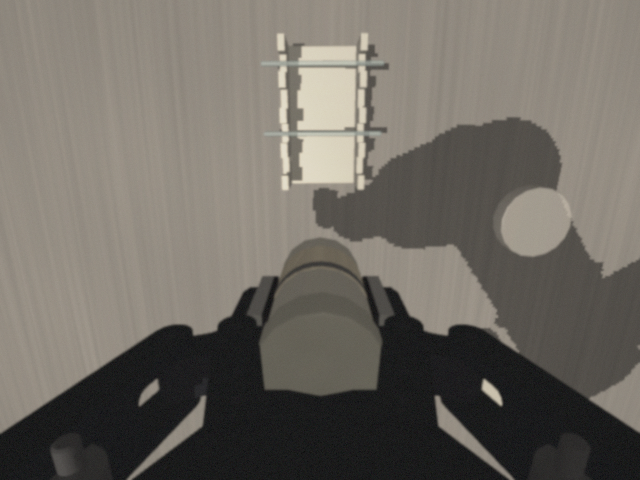

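The wrist picture shows the held canister upright at column 320. The rest is ahead of it, its centreline at about column 323, so the canister needs about 1.2 mm in −x. The gap works out at about 15 mm. The dish at (535,222) is clear.

```bash
j="python3 -m jog"
$j '[[[-0.012,0.003,-0.3],[0,0,0],1],[[-0.012,0.003,-0.55],[0,0,0],1],[[-0.012,0.003,-0.7],[0,0,0],1],[[-0.012,0.003,-0.8],[0,0,0],1],[[-0.012,0.003,-0.86],[0,0,0],1],[[-0.012,0.003,-0.89],[0,0,0],1],[[-0.012,0.003,-0.89],[0,0,0],1],[[-0.012,0.003,-0.89],[0,0,0],1],[[-0.012,0.003,-0.89],[0,0,0],1]]'
$j '[[[0,0,-0.003],[0,0,0],1],[[0,0,-0.005],[0,0,0],1],[[0,0,-0.005],[0,0,0],0.5],[[0,0,-0.005],[0,0,0],0.3],[[0,0,-0.005],[0,0,0],0],[[0,0,-0.005],[0,0,0],-1],[[0,0,-0.005],[0,0,0],-1],[[0,0,-0.005],[0,0,0],-1],[[0,0,-0.005],[0,0,0],-1]]'
$j '[[[0,0,0.2],[0,0,0],-1],[[0,0,0.4],[0,0,0],-1],[[0,0,0.7],[0,0,0],-1],[[0,0,1],[0,0,0],-1],[[0,0,1],[0,0,0],-1]]'
$j '[[[0,0,0.4],[0,0,0],-1],[[0,0,0.4],[0,0,0],-1],[[0,0,0.4],[0,0,0],-1]]'
python3 see.py w7.png 5 6
python3 -c "
from h import *
for n in ['wrist','scene']:
  g=get_image(n);X=cloud(g)
  for nm,c,r,z0,z1 in [('can',(575,219),35,72,86),('bottle',(458,327),35,50,62),('comb',(576,140),62,24,40)]:
    P=X[(X[...,2]>z0)&(X[...,2]<z1)&(np.hypot(X[...,0]-c[0],X[...,1]-c[1])<r)]
    if len(P)>20: print(n,nm,cv2.minAreaRect(P[:,:2].astype(np.float32)),np.median(P[:,2]))
"
```

```text
clock: 22.3
position: [575.6, 220.3, 24.6]
ee_rot: [0.71, -0.704, 0.0, -0.001]
contact_force: [-0.4, -0.2, -0.2]
gripper_width: 36.1
grasp_force: 55.8
clock: 23.2
position: [575.2, 220.0, 23.3]
ee_rot: [0.71, -0.704, 0.0, -0.0]
contact_force: [0.1, 0.2, -0.3]
gripper_width: 85.4
grasp_force: 0.0
clock: 23.7
position: [577.9, 221.5, 128.5]
ee_rot: [0.71, -0.704, 0.002, -0.005]
contact_force: [0.7, 1.0, 0.5]
gripper_width: 85.3
grasp_force: 0.0
clock: 24.0
position: [575.3, 220.2, 164.0]
ee_rot: [0.71, -0.704, -0.0, -0.001]
contact_force: [0.3, -0.6, -0.3]
gripper_width: 85.3
grasp_force: 0.0
[575.31408059 220.24390071 163.95346533]
rest 7833 [[541.5, 549.0, 574.8, 601.2, 608.7], [96.9, 98.2, 138.9, 184.7, 201.5], [4.0, 4.1, 5.6, 33.5, 34.2]]
((574.7464599609375, 148.99197387695312), (74.1160659790039, 105.9378433227539), 0.5716739892959595)
comb 1838 [[539.0, 541.1, 575.6, 609.0, 611.1], [96.4, 97.7, 136.7, 186.5, 201.7], [24.1, 24.3, 27.3, 34.2, 36.8]]
((574.7468872070312, 148.9482421875), (74.1160659790039, 105.85038757324219), 0.5716739892959595)
base 4366 [[552.9, 553.6, 574.9, 59
[... 1354 characters left out ...]
st() for k in range(3)])
                    ~~~~~~~~~~~~~^^^^^^^^^^^^^^^^^^^^^^^^^^^
    return _quantile_unchecked(
        a, q, axis, out, overwrite_input, method, keepdims, weights)
    return _ureduce(a,
                    func=_quantile_ureduce_func,
    ...<5 lines>...
                    overwrite_input=overwrite_input,
                    method=method)
    r = func(a, **kwargs)
    result = _quantile(arr,
                       quantiles=q,
    ...<2 lines>...
                       out=out,
                       weights=wgt)
    slices_having_nans = np.isnan(arr[-1, ...])
                                  ~~~^^^^^^^^^
IndexError: index -1 is out of bounds for axis 0 with size 0
```

The canister stands with about 15 mm of gap to the rest and is within 1 mm of its line. Now the bottle.

```bash
j="python3 -m jog"
$j '[[[-0.4,0.35,0],[0,0,0],-1],[[-0.8,0.7,0],[0,0,0],-1],[[-0.97,0.97,0],[0,0,0],-1],[[-0.97,0.97,0],[0,0,0],-1]]' >/dev/null
$j '[[[-0.195,0.1,0],[0,0,0],-1],[[-0.195,0.1,0],[0,0,0],-1],[[-0.195,0.1,0],[0,0,0],-1],[[-0.195,0.1,0],[0,0,0],-1],[[-0.195,0.1,0],[0,0,0],-1],[[-0.195,0.1,0],[0,0,0],-1]]'
python3 -c "
from h import *
s=read_state();print(s['position'],s['ee_rot'])
for n in ['wrist','top']:
  g=get_image(n);X=cloud(g);save(n+'8.png',g['frame'])
  for nm,c,r,z0,z1 in [('bottle',(458,327),35,50,62),('can',(575,219),35,72,86),('comb',(576,140),52,24,40)]:
    P=X[(X[...,2]>z0)&(X[...,2]<z1)&(np.hypot(X[...,0]-c[0],X[...,1]-c[1])<r)]
    if len(P)>20: print(n,nm,cv2.minAreaRect(P[:,:2].astype(np.float32)),np.median(P[:,2]))
"
```

```text
clock: 25.15
position: [459.2, 326.6, 163.1]
ee_rot: [0.71, -0.705, 0.0, 0.0]
contact_force: [0.1, -0.9, 0.1]
gripper_width: 85.5
grasp_force: 0.0
[459.16594415 326.5973386  163.1434496 ] [ 7.09603144e-01 -7.04601568e-01  1.62981609e-05  9.07573072e-05]
wrist bottle ((456.96990966796875, 329.64208984375), (39.48655319213867, 38.82371520996094), 88.79640197753906) 55.06233965104333
wrist can ((574.0763549804688, 220.67074584960938), (39.543636322021484, 39.18445587158203), 33.64286804199219) 76.97577192297045
wrist comb ((574.4411010742188, 177.36329650878906), (53.03946304321289, 19.61046600341797), 0.19197101891040802) 31.646877244289904
top bottle ((458.1646423339844, 327.15411376953125), (38.46856689453125, 38.86680603027344), 68.92533111572266) 55.37432923270644
top can ((574.6837158203125, 218.3043975830078), (38.17903518676758, 38.383201599121094), 33.458858489990234) 77.51479683486512
top comb ((575.75146484375, 139.9051513671875), (72.39590454101562, 90.22896575927734), 0.2629224359989166) 28.980737966248327
```

View pics/wrist8.png

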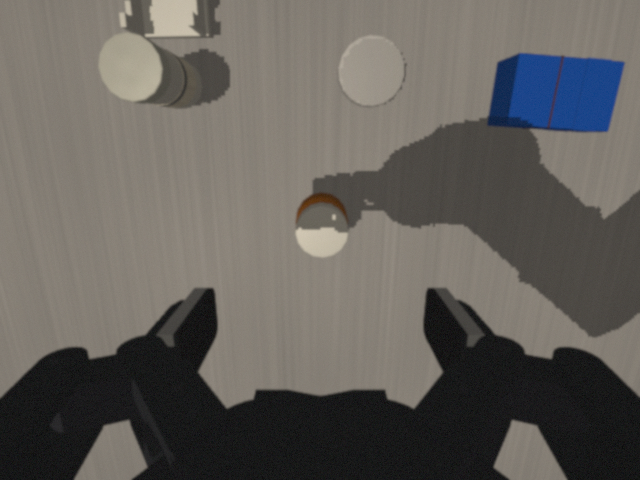

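The wrist picture shows the bottle cap at (322,235), midway between the fingers (215 and 430). The dish (372,70), canister (140,70) and blue box (555,92) are all clear. Next I'll shift +2.4 mm in y and grasp it.

```bash
j="python3 -m jog"
$j '[[[-0.005,0.024,-0.3],[0,0,0],-1],[[-0.005,0.024,-0.6],[0,0,0],-1],[[-0.005,0.024,-0.8],[0,0,0],-1],[[-0.005,0.024,-0.8],[0,0,0],-1],[[-0.005,0.024,-0.8],[0,0,0],-1]]'
$j '[[[0,0,-0.2],[0,0,0],-1],[[0,0,-0.4],[0,0,0],-1],[[0,0,-0.6],[0,0,0],-1],[[0,0,-0.7],[0,0,0],-1],[[0,0,-0.77],[0,0,0],-1],[[0,0,-0.77],[0,0,0],-1],[[0,0,-0.77],[0,0,0],-1]]'
$j '[[[0,0,0],[0,0,0],0],[[0,0,0],[0,0,0],0.2],[[0,0,0],[0,0,0],0.4],[[0,0,0],[0,0,0],1],[[0,0,0],[0,0,0],1],[[0,0,0],[0,0,0],1],[[0,0,0],[0,0,0],1],[[0,0,0],[0,0,0],1],[[0,0,0],[0,0,0],1]]'
$j '[[[0,0,0.2],[0,0,0],1],[[0,0,0.5],[0,0,0],1],[[0,0,0.8],[0,0,0],1],[[0,0,1],[0,0,0],1],[[0,0,1],[0,0,0],1],[[0,0,1],[0,0,0],1]]'
```

```text
clock: 25.75
position: [458.6, 329.6, 83.7]
ee_rot: [0.71, -0.704, 0.0, -0.0]
contact_force: [0.5, 0.6, 0.9]
gripper_width: 85.6
grasp_force: 0.0
clock: 26.45
position: [458.7, 330.0, 7.3]
ee_rot: [0.71, -0.704, 0.0, -0.001]
contact_force: [0.9, 0.9, 0.6]
gripper_width: 84.8
grasp_force: 0.0
clock: 27.35
position: [458.4, 329.8, 7.3]
ee_rot: [0.71, -0.704, 0.0, -0.001]
contact_force: [-1.9, -0.4, 5.2]
gripper_width: 41.8
grasp_force: 60.6
clock: 27.95
position: [457.7, 329.1, 105.8]
ee_rot: [0.71, -0.704, -0.0, 0.0]
contact_force: [-0.0, 0.2, -1.6]
gripper_width: 41.6
grasp_force: 61.3
```

```bash
j="python3 -m jog"
$j '[[[0,-0.2,0.1],[0,0,0],1],[[0,-0.5,0.1],[0,0,0],1],[[0,-0.8,0.1],[0,0,0],1],[[0,-1,0.1],[0,0,0],1]]' >/dev/null
$j '[[[0,-0.35,0],[0,0,0],1],[[0,-0.7,0],[0,0,0],1],[[0,-1,0],[0,0,0],1]]' >/dev/null
$j '[[[0.3,-0.3,0],[0,0,0],1],[[0.6,-0.5,0],[0,0,0],1],[[0.9,-0.71,0],[0,0,0],1]]' >/dev/null
$j '[[[0.2,0,0],[0,0,0],1],[[0.28,0,0],[0,0,0],1],[[0.28,0,0],[0,0,0],1],[[0.28,0,0],[0,0,0],1],[[0.28,0,0],[0,0,0],1],[[0.28,0,0],[0,0,0],1],[[0.28,0,0],[0,0,0],1]]'
python3 -c "
from h import *
s=read_state();p=s['position'];print(p)
for n in ['top','scene','wrist']:
  g=get_image(n);X=cloud(g);save(n+'9.png',g['frame']);z=X[...,2]
  for nm,c,r,z0,z1 in [('held',p[:2],35,p[2]+42,p[2]+53),('can',(575,219),35,72,86),('comb',(576,140),57,24,36),('timer',(613,-143),50,90,102)]:
    P=X[(z>z0)&(z<z1)&(np.hypot(X[...,0]-c[0],X[...,1]-c[1])<r)]
    if len(P)>20: print(n,nm,cv2.minAreaRect(P[:,:2].astype(np.float32)),np.median(P[:,2]),P[:,1].min(),P[:,1].max())
"
```

```text
clock: 29.65
position: [575.7, 58.8, 116.6]
ee_rot: [0.71, -0.704, 0.0, -0.0]
contact_force: [-0.1, -0.1, -1.0]
gripper_width: 41.7
grasp_force: 61.3
[575.70124403  58.78176273 116.59636822]
top can ((566.7140502929688, 214.2750244140625), (20.09708595275879, 38.74489974975586), 27.561174392700195) 77.32224447055606 199.07854476294114 235.92685742953418
top comb ((575.1607055664062, 139.72955322265625), (89.60111236572266, 73.85623931884766), 89.96952819824219) 28.867292750766858 94.94023654272826 184.5437658458878
top timer ((612.611083984375, -142.0813751220703), (50.223541259765625, 49.6785888671875), 88.28236389160156) 95.89754813215325 -167.45012631799008 -116.92485580241707
scene held ((577.9757080078125, 59.25340270996094), (64.14131927490234, 36.973846435546875), 12.35142707824707) 164.6753518673399 37.83852245768889 78.53698764253402
scene can ((576.179931640625, 218.84251403808594), (40.48906326293945, 38.71365737915039), 27.81559944152832) 77.34257794406567 196.55158192800494 238.62951667047273
scene comb ((576.591552734375, 137.56787109375), (74.47940063476562, 92.50177764892578), 3.6246423721313477) 28.18427162568713 92.80945073080179 185.40625501518082
scene timer ((614.6957397460938, -141.02076721191406), (50.72910690307617, 51.416481018066406), 13.184762954711914) 96.14116397768322 -168.82645243134345 -115.41469848390403
wrist held ((576.2506103515625, 55.681358337402344), (34.46917724609375, 68.15609741210938), 83.45306396484375) 164.18802963282064 38.38029004489927 73.01128638314074
```

View pics/scene9.png

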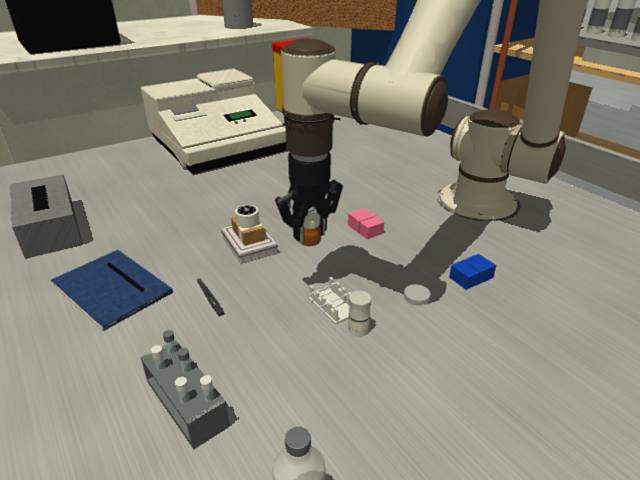

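The scene view shows the bottle held upright at (311,232), with the canister standing at the far end of the rest (359,313) and the stack intact. Next I'll lower and release.

```bash
j="python3 -m jog"
$j '[[[0.005,0.003,-0.3],[0,0,0],1],[[0.005,0.003,-0.6],[0,0,0],1],[[0.005,0.003,-0.8],[0,0,0],1],[[0.005,0.003,-0.9],[0,0,0],1],[[0.005,0.003,-0.9],[0,0,0],1],[[0.005,0.003,-0.9],[0,0,0],1]]'
$j '[[[0,0,-0.1],[0,0,0],1],[[0,0,-0.15],[0,0,0],1],[[0,0,-0.18],[0,0,0],1],[[0,0,-0.18],[0,0,0],1],[[0,0,-0.18],[0,0,0],1]]'
```

```text
clock: 30.4
position: [577.5, 59.0, 27.1]
ee_rot: [0.71, -0.704, 0.0, -0.001]
contact_force: [0.3, -0.6, -0.3]
gripper_width: 41.7
grasp_force: 61.3
clock: 30.9
position: [576.8, 58.7, 8.4]
ee_rot: [0.71, -0.704, 0.0, -0.0]
contact_force: [1.0, 0.2, -1.4]
gripper_width: 41.6
grasp_force: 61.3
```

```bash
j="python3 -m jog"
$j '[[[0,0,-0.006],[0,0,0],1],[[0,0,-0.01],[0,0,0],1],[[0,0,-0.01],[0,0,0],1],[[0,0,-0.01],[0,0,0],0.4],[[0,0,-0.01],[0,0,0],0.2],[[0,0,-0.01],[0,0,0],0],[[0,0,-0.01],[0,0,0],-1],[[0,0,-0.01],[0,0,0],-1],[[0,0,-0.01],[0,0,0],-1],[[0,0,-0.01],[0,0,0],-1]]'
$j '[[[0,0,0.2],[0,0,0],-1],[[0,0,0.4],[0,0,0],-1],[[0,0,0.7],[0,0,0],-1],[[0,0,1],[0,0,0],-1],[[0,0,1],[0,0,0],-1]]'
$j '[[[0,0,0.5],[0,0,0],-1],[[0,0,0.8],[0,0,0],-1],[[-0.3,-0.3,0.8],[0,0,0],-1],[[-0.6,-0.6,0.8],[0,0,0],-1],[[-1,-1,0.8],[0,0,0],-1],[[-1,-1,0.8],[0,0,0],-1]]'
$j '[[[-0.3,-0.4,0],[0,0,0],-1],[[-0.6,-0.8,0],[0,0,0],-1],[[-0.6,-1,0],[0,0,0],-1],[[-0.6,-1,0],[0,0,0],-1]]'
$j '[[[0,-0.4,0],[0,0,0],-1],[[0,-0.8,0],[0,0,0],-1],[[0,-1,0],[0,0,0],-1],[[0,-1,0],[0,0,0],-1]]'
$j '[[[0,-0.4,0],[0,0,0],-1],[[0,-0.8,0],[0,0,0],-1],[[0,-1,0],[0,0,0],-1],[[0,-1,0],[0,0,0],-1],[[0,-1,0],[0,0,0],-1]]'
python3 -c "
from h import *
for n in ['top','scene']:
  g=get_image(n);X=cloud(g);save(n+'10.png',g['frame']);z=X[...,2]
  for nm,c,r,z0,z1 in [('bottle',(576,58),35,50,62),('can',(575,219),35,72,86),('comb',(576,140),57,24,36),('timer',(613,-143),50,90,102),('carton',(613,-143),52,58,70),('case',(613,-143),90,26,36),('beaker',(407,-214),40,40,60),('dish',(420,210),40,9,20)]:
    P=X[(z>z0)&(z<z1)&(np.hypot(X[...,0]-c[0],X[...,1]-c[1])<r)]
    if len(P)>20: q=cv2.minAreaRect(P[:,:2].astype(np.float32)); print(n,nm,np.round(q[0],1),np.round(q[1],1),round(q[2],1),round(float(np.median(P[:,2])),1))
"
```

```text
clock: 31.9
position: [576.8, 58.8, 7.5]
ee_rot: [0.71, -0.704, 0.0, -0.0]
contact_force: [-0.1, 0.4, -0.9]
gripper_width: 85.5
grasp_force: 0.0
clock: 32.4
position: [579.7, 59.5, 112.1]
ee_rot: [0.71, -0.704, 0.003, -0.004]
contact_force: [0.5, -0.3, 0.4]
gripper_width: 85.5
grasp_force: 0.0
clock: 33.0
position: [472.0, -43.7, 186.6]
ee_rot: [0.709, -0.705, -0.001, 0.001]
contact_force: [-0.3, -0.3, -0.2]
gripper_width: 85.4
grasp_force: 0.0
clock: 33.4
position: [415.9, -142.9, 187.2]
ee_rot: [0.709, -0.705, 0.0, 0.0]
contact_force: [-0.5, 0.5, 0.5]
gripper_width: 85.5
grasp_force: 0.0
clock: 33.8
position: [417.2, -242.5, 186.6]
ee_rot: [0.709, -0.705, -0.0, 0.0]
contact_force: [-0.1, 0.2, -0.5]
gripper_width: 85.3
grasp_force: 0.0
clock: 34.3
position: [416.8, -340.3, 186.7]
ee_rot: [0.71, -0.704, -0.001, -0.0]
contact_force: [-0.3, 0.9, -0.3]
gripper_width: 85.0
grasp_force: 0.0
top bottle [576.2  57.5] [39.2 38.1] 59.1 55.6
top can [574.8 218.3] [37.9 38.9] 55.1 77.3
top comb [575.3 140. ] [74.2 90. ] 0.3 28.6
top timer [ 612.9 -141.6] [49.8 49.7] 87.1 95.8
top carton [ 613.4 -144.3] [79.9 51.8] 83.2 63.5
top case [ 613.5 -143. ] [119.6  90.8] 84.1 29.4
top beaker [ 407.1 -214.4] [40.7 39. ] 89.8 48.5
top dish [420.8 210.1] [50.5 50.3] 30.5 13.4
scene bottle [578.7  58. ] [39.7 36.3] 56.1 55.5
scene can [576.4 219.1] [38.5 39.6] 83.4 77.4
scene comb [576.  137.9] [75.5 93.5] 1.4 28.4
scene timer [ 615.9 -140.8] [49.9 50.5] 45.8 96.0
scene carton [ 614.9 -143.2] [81.3 50.7] 83.2 63.9
scene case [ 615.7 -143.5] [124.5  89.3] 84.0 29.9
scene beaker [ 408.9 -215.6] [44.  38.6] 56.9 45.8
scene dish [421.1 210.1] [52.3 52.6] 56.0 13.5
```

View pics/top10.png

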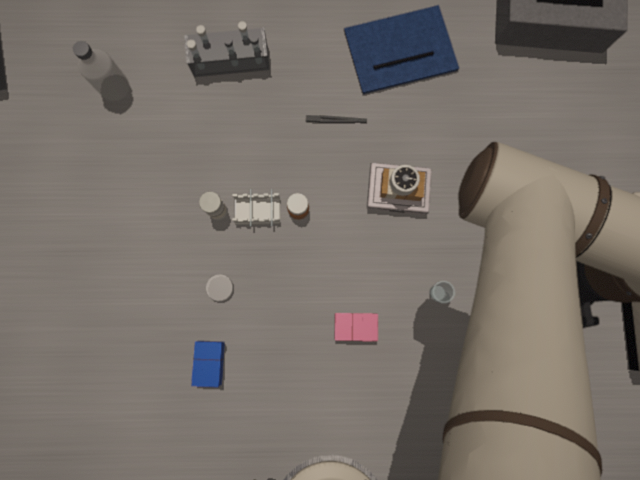

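The top view shows the canister (210,203) and bottle (298,205) standing at the two ends of the rest, with gaps of about 14.5 and 15.5 mm. The timer, carton and case are stacked at (404,180), and the bystanders haven't moved. I'm handing it in.

```bash
python3 -c "
from bench import job_done
print(job_done())"
```

```text
the job is handed in; nothing more can be done
None
```

The job is handed in at about 34 s: the carton and timer are stacked on the case within about 2.5 mm of centre, the canister and bottle stand off the rest's ends with roughly 15 mm gaps (bottle on the case side), and everything has been let go with the bystanders unmoved.

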